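# Lock the rivet turntable with its swing clamp

## Robot

A 6-joint arm with a two-finger parallel gripper is mounted at the origin on the work surface. World frame = base frame: x ahead of the robot, y to its left, z up, the work surface at z = 0. Lengths are in m, angles in rad, forces in N, time in s.
With the tool pointing down it reaches from about 0.375 to 0.9 m from the base axis. Payload 3.1 kg.
Tool frame: the origin (TCP) lies midway between the tips of the shut fingers; the grasp point (between the pads) lies 19 mm behind it; z points along the fingers, y is the line along which they close (so a half turn about z gives the same grasp; the last joint's range is limited). The gripper opens to 85 mm and grips with 20 to 120 N. Pads are 22 mm wide; open, the fingers measure 114 mm over their backs; the gripper's body (76 mm by 85 mm) begins 54 mm behind the grasp point. The pads swing forward as they close: fully open they stand 13 mm farther back than shut.
Start: joints at [-1.359, 0.527, 1.433, -0, 1.181, -0.178], TCP at [0.238, -0.578, 0.231] pointing down, gripper open.
Joint ranges: [-3.08, 3.08], [-0.75, 2.2], [0.22, 2.44], [-1.43, 4.57], [0, 2.65], [-2.85, 2.85]. Speed limits (rad/s): [2.79, 2.79, 3.14, 3.14, 3.14, 3.14].

## Interface

Orientations are given as a unit quaternion [x, y, z, w].
In Python, from station import manip gives the robot as it stands. The module is installed in compiled form; this text tells all that it offers.
- The arm moves only by the tool apply_moves, never from a script. Its arguments are lists of equal length, an entry for each row: "claw": the gripper's target within -1 to 1 (fully open at 1, half-way at 0, shut at -1); "travel": the shift along the tool's x, y, z scaled (see below), a list of three; "turn": the turn, a rotation vector about the tool's x, y, z scaled (see below), a list of three. In form: {"claw": [claw, ...], "travel": [[dx, dy, dz], ...], "turn": [[rx, ry, rz], ...]}. A call has 1 to 5 rows; each row is the pose to reach, as a shift and turn from the pose commanded when the call began, along the tool's axes at that moment, turning the shorter way round; what a row does not reach only later rows make up. The controller multiplies each number of a shift by 800 mm and each number of a turn by 180 degrees. A row lasts 1/12 s, in which the tool goes at most 41.7 mm and 7.16 degrees, less where a joint would pass 70% of its speed; a pose out of reach is approached as far as the arm can. A call with a number of a shift or a turn outside -1 to 1 is refused whole. A call with a gripper value outside its range is refused whole. The fingers move at their own pace and stop on an object; "newtons" is the grip in N (left out, the last holds). Time passes only in rows, so rows that repeat a pose let the fingers close. It gives the time, the measured TCP pose, the force, the opening and the grip force at its end, in the units of the state.
- manip.sense(): the state, without advancing time (a new reading comes with each control period).
- manip.snapshot(name): name is "scene" or "top"; returns a dict with "pixels" (400x640x3 uint8, red, green, blue), "depth" (400x640 float32, m along the optical axis (not along the pixel's ray), 0 where there is no reading), "intrinsics" (3x3 intrinsics, pixels), "R" (3x3) and "t" (3): a world point X has camera coordinates R X + t. Camera axes: x right, y down, z forward; pixel columns grow to the right and rows downward; lengths in m; the calibration is good to about 2 mm. A picture is of the moment at which its call begins.
- manip.sign_off(): hands the job in; it is judged then, once.
The state is a dict: "t": time; "q": joint angles; "qd": joint speeds; "tau": joint torques, N m; "tcp_pos": TCP position; "tool_rot": TCP orientation; "force": force on the tool from outside, world axes, zero at the start; "ft_torque": the same for the moment, N m; "finger_gap": opening from 0.0 (shut) to 1.0 (fully open); "gripper_force": force on a finger pad.
Only numpy, scipy, OpenCV 4.12 (cv2) and the standard library are available. Lean on these libraries where they do the work, as an engineer would, in place of code of your own. Each camera call takes 0.05 s, during which the arm holds its last target. There are 200 camera calls.

## Task

Lock the rivet turntable for carrying: push the steel clamp strap over with the back of a finger until it rests against its stop with its rubber foot above the plywood rim, and only then push the cam lever all the way down with a fingertip. Push only: do not grip or lift anything. Leave the turntable unturned and the loose things on the bench where they are.

Things in the scene. Friction and masses are not known exactly. Their poses are not given: they have to be found in the camera images.
- bed: the fixed turntable unit: an aluminium strip (330 x 90 x 8 mm) on the bench, a 46 mm square dark steel clamp block (top at 56 mm) at one end, the turntable at the other. Origin on the bench below the vertical pivot of the clamp strap, at the block's middle; x level from there to the turntable's centre; y to the side where the strap is parked; z up
- strap (a joint): angle of the steel clamp strap about its vertical pivot, rad: 0 = fully over, pointing along the bed's +x, against its stop; positive = swung away towards the bed's +y (1.57 = along +y, limit 1.75). Starts between 1.0 and 1.6; light friction (0.1 N m), stays where left. The strap is a flat bar 122 mm from pivot to tip, 27 mm wide, from 57 to 70 mm above the bench
- strap_foot (a point): underside of the rubber foot (18 mm across) below the strap's tip, 110 mm from the pivot axis, 47 mm above the bench
- strap_fin (a point): middle of the upright steel fin on the strap, there to push it by: 86 mm from the pivot axis, 91 mm above the bench. The fin is 36 mm long along the strap, 12 mm thick, from 70 to 115 mm above the bench. The point's x runs along the strap from pivot to tip, its y out of the side to be pushed (the push goes towards -y)
- lever (a joint): angle of the cam lever about its level pivot, rad: 0 = raised, pointing away from the turntable (bed's -x) and 50 degrees above level; grows as it goes down; 0.80 = fully down at its stop, 4 degrees above level. Starts between 0 and 0.15, stays where left, needs about 0.2 N m. It is 75 mm long from the pivot, 12 mm thick, 24 mm wide: steel with narrow black side scales
- lever_pivot (a point): middle of the lever's pivot pin, which lies level, parallel to the bed's y, straight above the bed's origin, 88 mm above the bench, in a small clevis 27 mm wide with its top at 98 mm
- lever_pad (a point): the place to press on the lever: the middle of its upper face, 62 mm along it from the lever pivot and 6 mm above its centre line. The point's -x points along the lever to its free end, its z out of the upper face; y is across it
- disc_mark (a point): small brass rivet head on top of the plywood disc near its rim, 150 mm from its centre; shows whether the disc has been turned. The disc is 320 mm across, its top 45 mm above the bench, its centre 250 mm along the bed's x, its near edge 90 mm from the strap pivot; slight friction (0.12 N m). Six steel cups, 55 mm wide, tops 83 mm above the bench, are fixed on it
- die_male: loose steel dimpling die, the pointed half: 28 mm across, 34 mm high, standing; origin under its centre; to be left alone
- die_female: loose steel dimpling die, the flat half: 28 mm across, 22 mm high, standing; origin under its centre; to be left alone
- deburr: loose deburring tool with a blue handle, 150 mm long and 19 mm high, lying along its x; origin under its middle; to be left alone
- scoop: loose yellow plastic rivet scoop, 130 mm long, 50 mm wide, 30 mm high, lying along its x, handle to -x; origin under its middle; to be left alone
- magnifier: loose brass hand magnifier, 115 mm long, 55 mm wide, 8 mm thick, lying along its x, handle to -x; origin under its middle; to be left alone
- gauge: loose steel rivet gauge plate with four holes, 90 x 30 x 5 mm, lying flat; origin under its middle; to be left alone

How it is judged:
On the way, in this order (a step that is already met when the one before it is completed fails the run):
1. the strap is fully over, against its stop, with the lever still raised (value of joint strap below 0.08 rad and value of joint lever below 0.4 rad), for 0.2 s.
2. the cam lever is fully down with the strap still over (value of joint strap below 0.08 rad and value of joint lever above 0.7 rad), for 0.2 s.
At the end, for the whole second after the job is handed in: the strap is within 0.08 rad of its stop, the lever is within 0.1 rad of fully down, both at rest; the turntable's mark is within 25 mm and every loose thing within 20 mm of where it was, and none tipped by more than 0.4 rad (all of step 2 and angular speed of each of strap, lever below 0.05 rad/s and distance of each of die_male, die_female, deburr, scoop, magnifier, gauge from where it was at the start of the episode below 0.02 m and distance of disc_mark from where it was at the start of the episode below 0.025 m and angle between each of die_male, die_female, deburr, scoop, magnifier, gauge's own z axis and vertical below 0.4 rad); the robot touches nothing.
It fails at once if the lever is pushed down before the strap is over (not (value of joint strap below 0.08 rad) and not (value of joint lever below 0.4 rad)).
It fails at once if the strap is gripped (pinched from both sides) ((contact force between the fingers and strap_c0 above 1.5 N or contact force between the fingers and strap_c3 above 1.5 N) and (contact force between the fingers and strap_c1 above 1.5 N or contact force between the fingers and strap_c4 above 1.5 N)).
It fails at once if the lever is gripped (pinched from both sides) (contact force between the fingers and lever_c0 above 1.5 N and contact force between the fingers and lever_c1 above 1.5 N).
It fails at once if the turntable is turned (its mark moves by more than 25 mm) (distance of disc_mark from where it was at the start of the episode above 0.025 m).
It fails at once if a loose thing is lifted, carried, shifted by more than 20 mm or tipped (distance of any of die_male, die_female, deburr, scoop, magnifier, gauge from where it was at the start of the episode above 0.02 m or angle between any of die_male, die_female, deburr, scoop, magnifier, gauge's own z axis and vertical above 0.4 rad).
It also fails if it takes over 56 s, if anything falls off the work surface, if the arm or the gripper's body presses on something with over 40 N, if the wrist force passes 120 N, or if a joint passes its speed limit or range.

## Working session

There is one attempt and no reset: what is moved stays moved. The work goes in short steps, Python scripts to look and compute and a tool call to move; the robot and the scene stay as the last step left them, time stands still between calls to the robot, and variables do not carry over. Pictures are saved under pics/ and viewed, at most 10 in all, crops included, and the job is handed in when it is done.

Besides the shell and the picture viewer there is one more tool, called after "Call:" as name(argument=value, ...), one argument or row to a line, values as JSON. apply_moves: Moves the arm, as the interface text tells. Shifts and turns lie within -1 to 1; 1 stands for 800 mm of shift or 180 degrees of turn. Its arguments: {"type":"object","properties":{"claw":{"type":"array","items":{"type":"number"}},"travel":{"type":"array","items":{"type":"array","items":{"type":"number"}}},"turn":{"type":"array","items":{"type":"array","items":{"type":"number"}}},"newtons":{"type":"number"}},"required":["claw","travel","turn"]}

```bash
mkdir -p pics; python3 - <<'E'
from station import manip
import cv2,numpy as np
for n in("scene","top"):
    s=manip.snapshot(n); cv2.imwrite(f"pics/{n}0.png",s["pixels"][...,::-1]); np.savez(n+"0.npz",**{k:s[k] for k in("pixels","depth","intrinsics","R","t")})
    print(n,-s["R"].T@s["t"])
print(manip.sense())
E
```

```text
scene [ 0.91717642 -0.59337258  0.69350452]
top [0.34091758 0.04498583 1.35383073]
{'t': 0.1, 'q': array([-1.35851522e+00,  5.28370957e-01,  1.43379527e+00, -1.66261602e-05,
        1.18138838e+00, -1.78463430e-01]), 'qd': array([-0.00017367, -0.00020478, -0.0025022 , -0.00079375, -0.00090018,
        0.00217846]), 'tau': array([-2.83438858e-04, -4.43303525e+01, -1.78587431e+01, -1.89236443e-04,
        3.93057213e-03,  1.15387448e-05]), 'tcp_pos': array([ 0.23795272, -0.57722588,  0.23042614]), 'tool_rot': array([ 9.80974382e-01,  1.94134746e-01, -2.42729322e-05, -9.80708314e-04]), 'force': array([-0.95517419,  0.93691036, -0.5587314 ]), 'ft_torque': array([-0.03034058, -0.06328624,  0.02641091]), 'gripper_force': 0.0, 'finger_gap': 0.9957865605323376}
```

View pics/scene0.png

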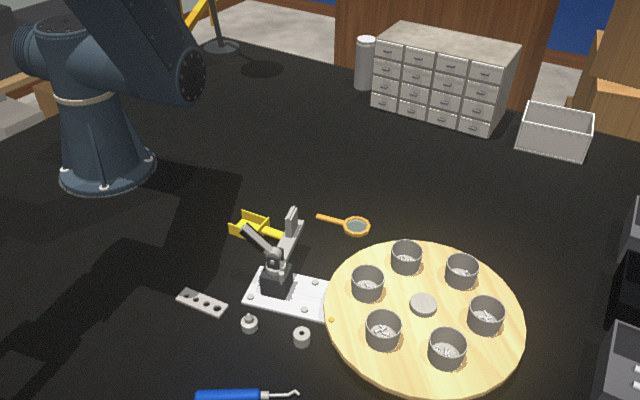

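View pics/top0.png

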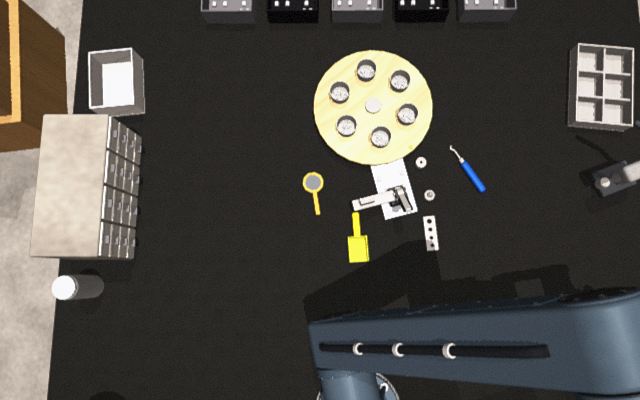

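The scene view shows the bed with the block near (277,280), the lever raised and the strap swung to the rear with its fin near (291,220). In the top view the disc centre is near (373,106), the block near (400,198) and the strap tip near (354,205). The yellow scoop lies just beyond the strap at (358,240).

```bash
cat > h.py <<'E'
import numpy as np
def cloud(s):
    K=s["intrinsics"];d=s["depth"];v,u=np.indices(d.shape)
    P=np.stack([(u-K[0,2])/K[0,0]*d,(v-K[1,2])/K[1,1]*d,d],-1)
    W=(P-s["t"])@s["R"]; W[d==0]=np.nan
    return W
E
python3 - <<'E'
import numpy as np,cv2
from h import *
for n in("top","scene"):
    s=dict(np.load(n+"0.npz"));W=cloud(s);p=s["pixels"].astype(int)
    # disc: top at z 45mm, wood colour
    m=(abs(W[...,2]-.045)<.006)&(p[...,0]-p[...,2]>40)&(W[...,0]>.3)
    c,r=cv2.minEnclosingCircle(W[m][:,:2].astype(np.float32).reshape(-1,1,2)); print(n,"disc",c,r,m.sum(),np.median(W[m][:,2]))
    # strap area heights
    C=np.array(c)
    near=(np.hypot(W[...,0]-C[0],W[...,1]-C[1])<.42)&(np.hypot(W[...,0]-C[0],W[...,1]-C[1])>.162)&(W[...,0]<C[0])
    for lo,hi in((.004,.012),(.05,.06),(.061,.075),(.105,.12),(.12,.16)):
        q=W[near&(W[...,2]>lo)&(W[...,2]<hi)]
        print(lo,hi,len(q)); 
        if len(q) and lo>.04: print(np.round(q[::max(1,len(q)//14)],3).tolist())
np.set_printoptions(suppress=True)
s=dict(np.load("top0.npz"));W=cloud(s)
print((np.round(W[188:216,348:416,2]*1000)).astype(int)[::2,::2].tolist())
big=cv2.resize(s["pixels"][140:270,300:460],(800,650)[:2] and (736,598),interpolation=cv2.INTER_CUBIC);cv2.imwrite("pics/topcrop.png",big[...,::-1])
E
```

```text
top disc (0.7924891710281372, -0.04191233217716217) 0.1609123796224594 6385 0.04598694866319439
0.004 0.012 6139
0.05 0.06 66
[[0.576, -0.113, 0.055], [0.573, -0.11, 0.058], [0.57, -0.099, 0.058], [0.571, -0.11, 0.055], [0.568, -0.089, 0.06], [0.566, -0.079, 0.056], [0.563, -0.079, 0.056], [0.563, -0.089, 0.057], [0.552, -0.125, 0.058], [0.543, -0.131, 0.051], [0.532, -0.086, 0.053], [0.532, -0.099, 0.054], [0.529, -0.086, 0.052], [0.529, -0.099, 0.059], [0.527, -0.091, 0.053], [0.526, -0.101, 0.058], [0.524, -0.094, 0.053]]
0.061 0.075 375
[[0.576, -0.116, 0.073], [0.558, -0.088, 0.071], [0.55, -0.069, 0.073], [0.547, -0.09, 0.072], [0.542, -0.026, 0.074], [0.539, -0.056, 0.075], [0.537, -0.064, 0.073], [0.534, -0.067, 0.074], [0.532, -0.059, 0.067], [0.529, -0.061, 0.073], [0.526, -0.062, 0.072], [0.521, 0.012, 0.071], [0.519, -0.0, 0.069], [0.516, -0.011, 0.07], [0.512, -0.0, 0.068]]
0.105 0.12 137
[[0.554, -0.104, 0.105], [0.539, -0.103, 0.108], [0.536, -0.034, 0.113], [0.536, -0.118, 0.11], [0.532, -0.033, 0.118], [0.533, -0.112, 0.115], [0.53, -0.019, 0.113], [0.531, -0.098, 0.
[... 3316 characters left out ...]
, 133, 14, 10], [0, -3, 1, 67, 74, 74, 74, 70, 65, 70, 69, 65, 1, -3, 3, 4, 1, 10, 6, 16, 7, 6, 17, 13, 9, 7, 6, 136, 143, 138, 137, 137, 134, 9], [-2, 1, 0, 72, 72, 68, 70, 68, -7, 2, -3, -4, 4, 2, 1, 1, 2, 9, 8, 3, 8, 10, 10, 11, 16, 11, 4, 133, 135, 145, 146, 143, 136, 14], [2, -3, 3, 58, -3, 0, 0, -1, 2, -1, 3, -3, 0, 2, 7, 1, -1, 2, 10, 11, 10, 10, 11, 7, 8, 11, 10, 8, 139, 143, 139, 136, 8, 9], [-4, -2, 6, 22, 17, 3, 1, 5, 1, -1, 2, -1, 3, 3, 0, -1, 8, 0, 4, 11, 14, 13, 6, 9, 10, 14, 12, 3, 9, 10, 9, 10, 0, 1], [6, 2, 22, 28, 24, 22, 2, 1, 0, 6, -2, 3, 1, 6, 5, 2, 3, 4, 13, 10, 19, 11, 11, 9, 4, 10, 11, 8, 0, 1, 0, 4, 0, -2]]<stdin>:17: RuntimeWarning: invalid value encountered in cast
```

View pics/topcrop.png

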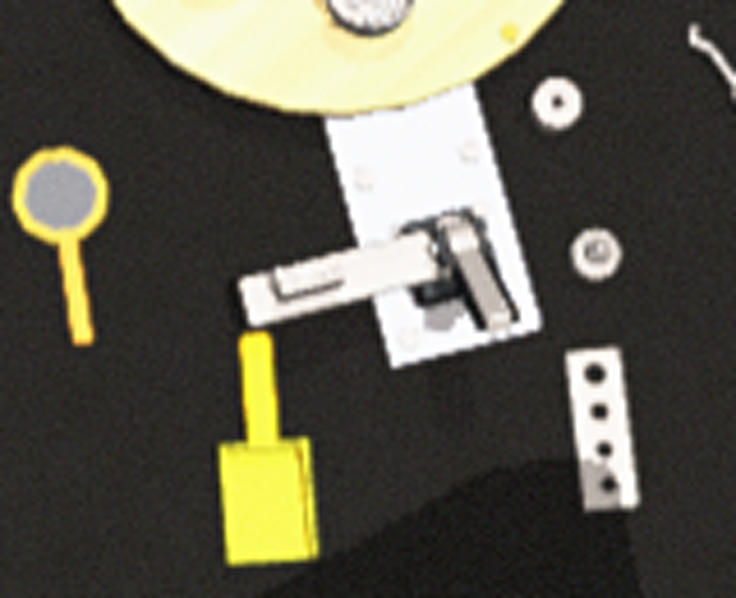

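```bash
python3 - <<'E'
import numpy as np,cv2
from h import *
s=dict(np.load("top0.npz"));W=cloud(s);p=s["pixels"].astype(int)
x,y,z=[W[...,i] for i in range(3)]
C=np.array([.7925,-.0419])
def pca(q):
    r=cv2.minAreaRect((q[:,:2]*1000).astype(np.float32)); 
    c=q[:,:2].mean(0);w,v=np.linalg.eigh(np.cov(q[:,:2].T));a=np.degrees(np.arctan2(v[1,1],v[0,1]))
    return np.round(c,4),"ang",round(a,2),"rect",np.round(r[0],1),np.round(r[1],1),round(r[2],1)
box=(x>.45)&(x<.63)
lev=box&(y<-.09)&(y>-.16)&(z>.108); print("lever",pca(W[lev]))
A=(z>.108)&lev
# lever axis slope: z vs horizontal distance
fin=box&(y>-.06)&(y<.03)&(z>.105); print("fin",pca(W[fin]),np.median(z[fin]))
st=box&(y>-.06)&(y<.03)&(z>.06)&(z<.08); print("strap",pca(W[st]))
strip=box&(z>.003)&(z<.016)&(p.min(-1)>150)&(y<-.03)&(y>-.16); print("strip",pca(W[strip]))
# mark
m=np.argwhere((np.hypot(x-C[0],y-C[1])<.165)&(y<-.08)&(x<.72)&(p[...,2]<90)&(p[...,0]>190));print("mark",m.mean(0) if len(m) else None)
sc=(p[...,0]-p[...,2]>120)&(x<.56)&(x>.3)&(y>-.05)&(y<.06);print("scoop",pca(W[sc]),np.nanmax(z[sc]))
bc=None
for a in (4,8,12,14,15,16,18): 
    u=np.array([np.cos(np.radians(a)),np.sin(np.radians(a))]);print(a,C-.25*u)
E
```

```text
lever (array([ 0.5163, -0.1127]), 'ang', np.float64(-166.39), 'rect', array([ 519.7, -112.7]), array([50.8, 25.3]), 14.2)
fin (array([ 0.5276, -0.0213]), 'ang', np.float64(103.89), 'rect', array([527.9, -21.1]), array([12.3, 35.6]), 14.2) 0.11461433681066624
strap (array([ 0.5268, -0.0238]), 'ang', np.float64(105.65), 'rect', array([529.1, -24.4]), array([27.7, 78.7]), 15.4)
strip (array([ 0.5742, -0.0953]), 'ang', np.float64(-163.5), 'rect', array([569.2, -99.2]), array([142.4,  94.8]), 11.9)
mark None
scoop (array([ 4.273e-01, -1.000e-04]), 'ang', np.float64(-175.29), 'rect', array([443. ,   1.5]), array([130.3,  49.8]), 4.2) 0.0366723479708267
4 [ 0.54310899 -0.05933912]
8 [ 0.54493298 -0.07669328]
12 [ 0.5479631  -0.09387792]
14 [ 0.54992607 -0.10238047]
15 [ 0.55101854 -0.10660476]
16 [ 0.55218458 -0.11080934]
18 [ 0.55473587 -0.11915425]
```

```bash
cat >> h.py <<'E'
from scipy.spatial.transform import Rotation as Ro
B=14.4;PIV=np.array([.5503,-.1041])
def bed(x,y):
    a=np.radians(B);return PIV+np.array([[np.cos(a),-np.sin(a)],[np.sin(a),np.cos(a)]])@[x,y]
def push(th,off,r=.086):
    "tool centre for strap angle th (deg), standing off mm from fin middle plane; also tool-x yaw"
    t=np.radians(th);x,y=bed(r*np.cos(t)-off*np.sin(t),r*np.sin(t)+off*np.cos(t))
    return x,y,B+th
def cmd(ps,yaws,st=None,cur=None):
    "rows for targets (x,y,z)/tool-x yaw from cur pose (pos,rot)"
    p0,R0=cur if cur else (st["tcp_pos"],Ro.from_quat(st["tool_rot"]))
    for p,w in zip(ps,yaws):
        Rt=Ro.from_euler("z",w,degrees=True)*Ro.from_quat([1,0,0,0])
        print("travel",np.round(R0.inv().apply(np.array(p)-p0)/.8,4).tolist(),"turn",np.round((R0.inv()*Rt).as_rotvec()/np.pi,4).tolist())
E
python3 - <<'E'
from h import *
from station import manip
st=manip.sense()
x,y,w=push(90.8,.045);print(x,y,w)
cmd([(x,y,.2)],[w],st)
E
```

```text
0.4843259883856316 -0.03290709451422014 105.2
travel [0.5439, -0.5117, 0.0392] turn [-0.0004, -0.0005, -0.4601]
```

Call:
apply_moves(
  claw=[-1,-1,-1,-1,-1],
  travel=[
    [0.544,-0.512,0.039],
    [0.544,-0.512,0.039],
    [0.544,-0.512,0.039],
    [0.544,-0.512,0.039],
    [0.544,-0.512,0.039],
  ],
  turn=[
    [0,0,-0.46],
    [0,0,-0.46],
    [0,0,-0.46],
    [0,0,-0.46],
    [0,0,-0.46],
  ],
)

```text
t: 0.52
tcp_pos: [0.324, -0.3862, 0.22]
tool_rot: [0.872, 0.489, 0.0, -0.0]
force: [1.2, -1.2, 0.8]
finger_gap: 0.3
gripper_force: 0.0
```

```bash
cat > g.py <<'E'
import sys
from h import *
from station import manip
st=manip.sense();a=[float(v) for v in sys.argv[1:]]  # th off z [r]
x,y,w=push(a[0],a[1],*(a[3:]))
print(st["t"],st["tcp_pos"].round(4),st["q"].round(2),st["force"].round(1),st["finger_gap"],"tgt",round(x,4),round(y,4))
cmd([(x,y,a[2])],[w],st)
E
python3 g.py 90.8 .045 .2
```

```text
0.5167 [ 0.324  -0.3862  0.22  ] [-1.09  0.38  1.74  0.    1.02 -0.55] [ 1.2 -1.2  0.8] 0.3003716267833062 tgt 0.4843 -0.0329
travel [0.4813, -0.0599, 0.0253] turn [-0.0001, -0.0003, -0.2594]
```

Call:
apply_moves(
  claw=[-1,-1,-1,-1,-1],
  travel=[
    [0.481,-0.06,0.025],
    [0.481,-0.06,0.025],
    [0.481,-0.06,0.025],
    [0.481,-0.06,0.025],
    [0.481,-0.06,0.025],
  ],
  turn=[
    [0,0,-0.259],
    [0,0,-0.259],
    [0,0,-0.259],
    [0,0,-0.259],
    [0,0,-0.259],
  ],
)

```text
t: 0.93
tcp_pos: [0.411, -0.1972, 0.2095]
tool_rot: [0.68, 0.733, 0.0, -0.0]
force: [1.2, -0.6, -0.5]
finger_gap: 0.001
gripper_force: 0.0
```

```bash
python3 g.py 90.8 .045 .2
```

```text
0.9333 [ 0.411  -0.1972  0.2095] [-0.69  0.34  1.87  0.    0.94 -0.77] [ 1.2 -0.6 -0.5] 0.0013404633343000545 tgt 0.4843 -0.0329
travel [0.1979, 0.107, 0.0119] turn [-0.0001, -0.0001, -0.0604]
```

Call:
apply_moves(
  claw=[-1,-1,-1,-1,-1],
  travel=[
    [0.198,0.107,0.012],
    [0.198,0.107,0.012],
    [0.198,0.107,0.012],
    [0.198,0.107,0.012],
    [0.198,0.107,0.012],
  ],
  turn=[
    [0,0,-0.06],
    [0,0,-0.06],
    [0,0,-0.06],
    [0,0,-0.06],
    [0,0,-0.06],
  ],
)

```text
t: 1.35
tcp_pos: [0.486, -0.0306, 0.1997]
tool_rot: [0.608, 0.794, 0.001, -0.001]
force: [1.0, 0.4, 0.4]
finger_gap: 0.005
gripper_force: 0.0
```

```bash
python3 g.py 90.8 .045 .09
```

```text
1.35 [ 0.486  -0.0306  0.1997] [-0.29  0.39  1.81  0.    0.95 -0.56] [1.  0.4 0.4] 0.004555441528214874 tgt 0.4843 -0.0329
travel [-0.0025, -0.0028, 0.1372] turn [0.0002, -0.0006, -0.0009]
```

Call:
apply_moves(
  claw=[-1,-1,-1,-1,-1],
  travel=[
    [0,0,0.045],
    [0,0,0.09],
    [0,0,0.137],
    [0,0,0.137],
    [0,0,0.137],
  ],
  turn=[
    [0,0,0],
    [0,0,0],
    [0,0,0],
    [0,0,0],
    [0,0,0],
  ],
)

```text
t: 1.77
tcp_pos: [0.4833, -0.0347, 0.0887]
tool_rot: [0.61, 0.792, -0.001, -0.003]
force: [0.8, -0.4, 1.2]
finger_gap: 0.0
gripper_force: 0.0
```

```bash
python3 - <<'E'
from station import manip
import cv2
s=manip.snapshot("scene");cv2.imwrite("pics/s1.png",cv2.resize(s["pixels"][150:350,160:400],(720,600),interpolation=cv2.INTER_CUBIC)[...,::-1])
E
python3 g.py 90.8 .045 .09
python3 - <<'E'
from h import *
cur=(np.array([*push(90.8,.045)[:2],.09]),Ro.from_euler("z",105.2,degrees=True)*Ro.from_quat([1,0,0,0]))
L=[(90.8,.03),(90.8,.0205),(87,.0205),(83,.0205),(79,.0205)]
cmd([(*push(*l)[:2],.09) for l in L],[push(*l)[2] for l in L],cur=cur)
E
```

```text
1.8167 [ 0.485  -0.0353  0.0907] [-0.3   0.58  1.9   0.    0.67 -0.56] [ 0.1 -0.8  1.3] -0.0011954746488982463 tgt 0.4843 -0.0329
travel [0.0031, -0.0001, 0.0008] turn [-0.0003, -0.0002, -0.0022]
travel [0.0, 0.0188, 0.0] turn [0.0, 0.0, 0.0]
travel [-0.0, 0.0306, 0.0] turn [0.0, 0.0, 0.0]
travel [0.0015, 0.0378, 0.0] turn [0.0, 0.0, 0.0211]
travel [0.0025, 0.0455, 0.0] turn [0.0, 0.0, 0.0433]
travel [0.003, 0.0531, 0.0] turn [0.0, 0.0, 0.0656]
```

View pics/s1.png

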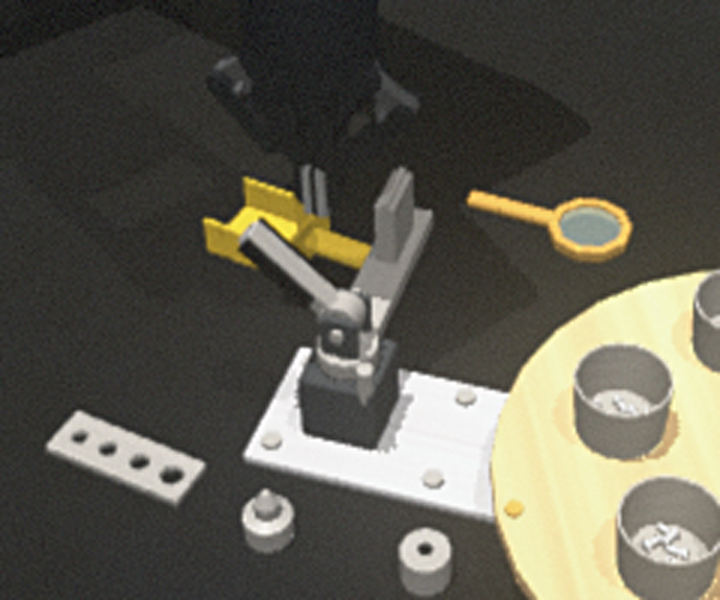

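The shut fingers are near (315,190) in the crop, with the fin at (395,215). The gap is clear, and they stand on the robot side of the fin, which is the side to push.

Call:
apply_moves(
  claw=[-1,-1,-1,-1,-1],
  travel=[
    [0,0.019,0],
    [0,0.031,0],
    [0.0015,0.038,0],
    [0.0025,0.0455,0],
    [0.003,0.053,0],
  ],
  turn=[
    [0,0,0],
    [0,0,0],
    [0,0,0.021],
    [0,0,0.043],
    [0,0,0.066],
  ],
)

```text
t: 2.23
tcp_pos: [0.5268, -0.0226, 0.0934]
tool_rot: [0.69, 0.724, 0.001, 0.002]
force: [-1.4, -2.5, -0.5]
finger_gap: -0.003
gripper_force: 0.9
```

```bash
cat > m.py <<'E'
import sys
from station import manip
from h import *
s=manip.snapshot("top");W=cloud(s);x,y,z=[W[...,i] for i in range(3)]
m=(z>.06)&(z<.08)
d=W[...,:2]-PIV;r=np.hypot(d[...,0],d[...,1]);a=np.degrees(np.arctan2(d[...,1],d[...,0]))-B
k=m&(r>.03)&(r<.12)&(a>-15)&(a<110);print("strap pts",k.sum(),"angle med",np.median(a[k]))
st=manip.sense();dd=st["tcp_pos"][:2]-PIV;t=np.radians(B);bx=dd@[np.cos(t),np.sin(t)];by=dd@[-np.sin(t),np.cos(t)]
print("tcp bed",bx.round(4),by.round(4),st["tcp_pos"][2].round(4),"F",st["force"].round(1),"t",st["t"])
z0=float(sys.argv[1]);o=float(sys.argv[2]);L=[float(v) for v in sys.argv[3:]]
T=[push(l,o) for l in L]
cmd([(*q[:2],z0) for q in T],[q[2] for q in T],st)
E
python3 m.py .09 .0175 72 66 60 54 48
```

```text
strap pts 0 angle med nan
tcp bed -0.001 0.0845 0.0935 F [-0.1 -0.3 -0.2] t 2.2833
travel [0.0061, 0.0126, 0.0045] turn [0.002, 0.0005, 0.0345]
travel [0.0065, 0.0241, 0.0046] turn [0.002, 0.0004, 0.0679]
travel [0.0058, 0.0355, 0.0046] turn [0.002, 0.0003, 0.1012]
travel [0.0038, 0.0469, 0.0047] turn [0.0021, 0.0002, 0.1345]
travel [0.0007, 0.0579, 0.0048] turn [0.0021, 0.0001, 0.1679]
  return _methods._mean(a, axis=axis, dtype=dtype,
  ret = ret.dtype.type(ret / rcount)
```

Call:
apply_moves(
  claw=[-1,-1,-1,-1,-1],
  travel=[
    [0.006,0.0125,0.002],
    [0.0065,0.024,0.003],
    [0.006,0.0355,0.004],
    [0.004,0.047,0.004],
    [0.0005,0.058,0.004],
  ],
  turn=[
    [0,0,0.034],
    [0,0,0.068],
    [0,0,0.101],
    [0,0,0.134],
    [0,0,0.168],
  ],
)

```text
t: 2.7
tcp_pos: [0.5724, -0.0187, 0.0898]
tool_rot: [0.855, 0.519, 0.001, 0.0]
force: [-0.2, 2.8, 0.2]
finger_gap: 0.001
gripper_force: 1.1
```

```bash
python3 m.py .09 .0175 43 37 31 25 19 2>/dev/null
python3 - <<'E'
from station import manip
import cv2
s=manip.snapshot("scene");cv2.imwrite("pics/s2.png",cv2.resize(s["pixels"][150:350,200:440],(720,600),interpolation=cv2.INTER_CUBIC)[...,::-1])
E
```

```text
strap pts 0 angle med nan
tcp bed 0.0451 0.0754 0.09 F [ 2.3 -0.2  0.1] t 2.75
travel [0.0012, 0.0088, 0.0001] turn [0.002, -0.0008, 0.0271]
travel [0.002, 0.0203, 0.0002] turn [0.0019, -0.0009, 0.0605]
travel [0.0015, 0.0317, 0.0002] turn [0.0019, -0.001, 0.0938]
travel [-0.0002, 0.0431, 0.0003] turn [0.0018, -0.0011, 0.1271]
travel [-0.0031, 0.0542, 0.0004] turn [0.0018, -0.0012, 0.1605]
```

View pics/s2.png

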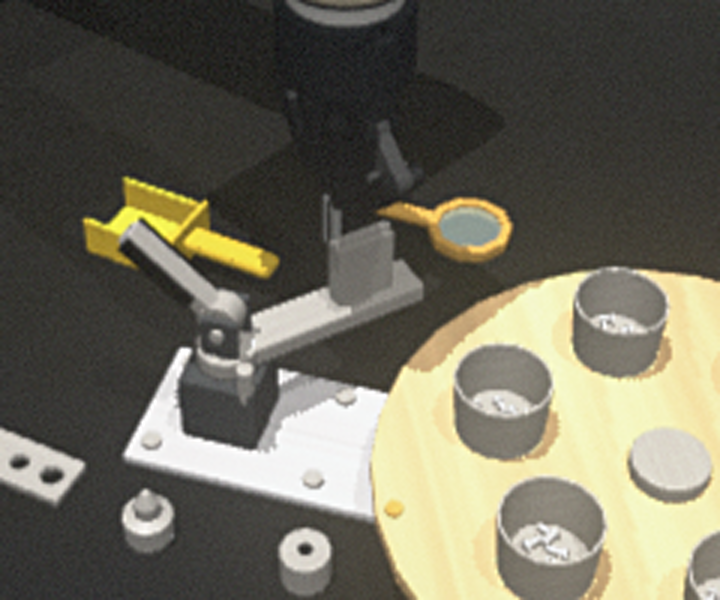

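The strap has swung about halfway with the fingers (330,215) behind the fin (360,265). The lever is still raised, and the disc mark at (394,509) hasn't moved relative to the strip.

Call:
apply_moves(
  claw=[-1,-1,-1,-1,-1],
  travel=[
    [0.001,0.009,-0.001],
    [0.002,0.02,-0.001],
    [0.0015,0.0315,-0.001],
    [0,0.043,-0.001],
    [-0.003,0.054,-0.001],
  ],
  turn=[
    [0,0,0.027],
    [0,0,0.06],
    [0,0,0.094],
    [0,0,0.127],
    [0,0,0.16],
  ],
)

```text
t: 3.22
tcp_pos: [0.6093, -0.0407, 0.0897]
tool_rot: [0.957, 0.291, 0.001, -0.0]
force: [-0.1, 2.2, 0.1]
finger_gap: 0.001
gripper_force: 1.1
```

```bash
python3 m.py .091 .0175 14 10 6 3 0 2>/dev/null
```

```text
strap pts 0 angle med nan
tcp bed 0.0744 0.0445 0.0899 F [ 0.8 -0.3 -0. ] t 3.2667
travel [0.003, 0.0099, -0.0013] turn [0.0011, -0.0011, 0.0289]
travel [0.0035, 0.0175, -0.0013] turn [0.001, -0.0011, 0.0512]
travel [0.0036, 0.0252, -0.0012] turn [0.001, -0.0011, 0.0734]
travel [0.0032, 0.0309, -0.0012] turn [0.001, -0.0012, 0.09]
travel [0.0026, 0.0366, -0.0012] turn [0.0009, -0.0012, 0.1067]
```

Call:
apply_moves(
  claw=[-1,-1,-1,-1,-1],
  travel=[
    [0.003,0.01,-0.001],
    [0.0035,0.0175,-0.001],
    [0.0035,0.025,-0.001],
    [0.003,0.031,-0.001],
    [0.0025,0.0365,-0.001],
  ],
  turn=[
    [0,0,0.029],
    [0,0,0.051],
    [0,0,0.073],
    [0,0,0.09],
    [0,0,0.107],
  ],
)

```text
t: 3.68
tcp_pos: [0.6271, -0.064, 0.0902]
tool_rot: [0.992, 0.129, 0.001, -0.0]
force: [-0.7, 8.2, -1.4]
finger_gap: -0.001
gripper_force: 5.6
```

```bash
python3 m.py .091 .0135 0 2>/dev/null
```

```text
strap pts 0 angle med nan
tcp bed 0.0844 0.02 0.0901 F [-0.1  2.5  0.3] t 3.7333
travel [0.0019, 0.0081, -0.0011] turn [-0.0006, -0.0005, 0.0011]
```

Call:
apply_moves(
  claw=[-1,-1,-1,-1],
  travel=[
    [0,0.0025,0],
    [0,0.005,0],
    [0,0.005,0],
    [0,0.005,0],
  ],
  turn=[
    [0,0,0],
    [0,0,0],
    [0,0,0],
    [0,0,0],
  ],
)

```text
t: 4.07
tcp_pos: [0.627, -0.064, 0.0901]
tool_rot: [0.992, 0.129, 0.0, -0.003]
force: [0.3, 11.0, 2.7]
finger_gap: -0.001
gripper_force: 5.7
```

```bash
python3 m.py .091 .0135 0 2>/dev/null
python3 - <<'E'
from station import manip
import cv2
s=manip.snapshot("scene");cv2.imwrite("pics/s3.png",cv2.resize(s["pixels"][150:350,200:440],(720,600),interpolation=cv2.INTER_CUBIC)[...,::-1])
E
```

```text
strap pts 0 angle med nan
tcp bed 0.0843 0.0198 0.0902 F [ 0.2 11.7  2.7] t 4.1167
travel [0.0021, 0.0079, -0.0011] turn [-0.0019, -0.0003, 0.0027]
```

View pics/s3.png

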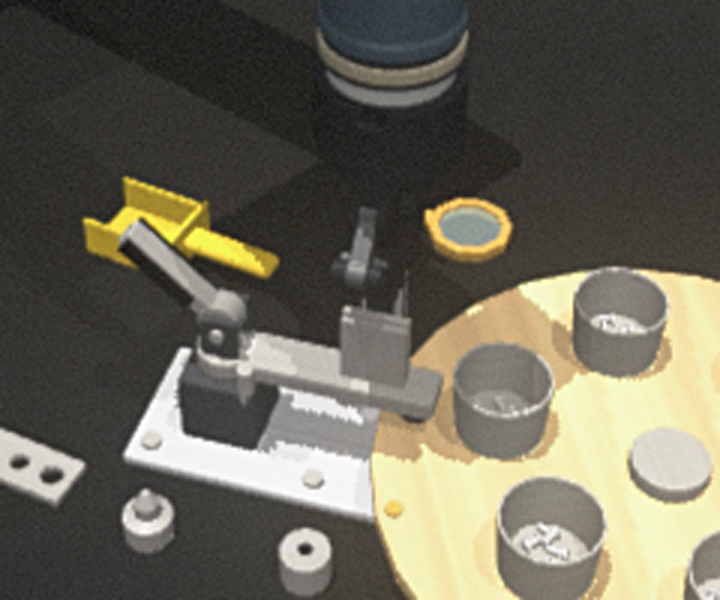

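The strap now lies parallel to the strip with its foot over the rim, its tip near (425,390). Force rose to 11 N with no further motion, so it is against its stop, and the lever is still up. Next I back off, rise and go to the lever.

Call:
apply_moves(
  claw=[-1,-1,-1,-1,-1],
  travel=[
    [0,-0.02,0],
    [0,-0.04,0],
    [0,-0.04,-0.05],
    [0,-0.04,-0.1],
    [0,-0.04,-0.14],
  ],
  turn=[
    [0,0,0],
    [0,0,0],
    [0,0,0],
    [0,0,0],
    [0,0,0],
  ],
)

```text
t: 4.58
tcp_pos: [0.6196, -0.0363, 0.2032]
tool_rot: [0.992, 0.129, 0.0, 0.001]
force: [0.2, -0.6, 0.4]
finger_gap: -0.003
gripper_force: 0.0
```

```bash
cat > l.py <<'E'
import sys
from station import manip
from h import *
st=manip.sense();off=float(sys.argv[1])
dd=st["tcp_pos"][:2]-PIV;t=np.radians(B);print("bed",(dd@[np.cos(t),np.sin(t)]).round(4),(dd@[-np.sin(t),np.cos(t)]).round(4),st["tcp_pos"][2].round(4),st["force"].round(1),st["t"])
P=[]
for a in sys.argv[2:]:
    dz=0
    if "+" in a: a,dz=a.split("+")
    A=np.radians(float(a));P.append((*bed(-.062*np.cos(A)+.006*np.sin(A)+off,0),.088+.062*np.sin(A)+.006*np.cos(A)+float(dz)/1000))
cmd(P,[B]*len(P),st)
E
python3 l.py .009 50+50 50+15
python3 - <<'E'
from station import manip
from h import *
s=manip.snapshot("top");W=cloud(s);z=W[...,2]
d=W[...,:2]-PIV;t=np.radians(B);u=d@[np.cos(t),np.sin(t)];v=d@[-np.sin(t),np.cos(t)]
k=(abs(v)<.02)&(u>.04)&(u<.115)&(z>.06)&(z<.12)
print("strap/fin pts",k.sum(),"v/u",np.polyfit(u[k],v[k],1))
k=(abs(v)<.02)&(u<-.01)&(u>-.07)&(z>.09)&(z<.16)
if k.sum()>5: print("lever slope deg",np.degrees(np.arctan(np.polyfit(u[k],z[k],1)[0])),np.median(v[k]),u[k].min())
E
```

```text
bed 0.084 0.0484 0.2032 [ 0.2 -0.6  0.4] 4.5833
travel [-0.1383, 0.0594, 0.0173] turn [0.0004, -0.0002, 0.0025]
travel [-0.1383, 0.0594, 0.061] turn [0.0004, -0.0002, 0.0025]
strap/fin pts 14 v/u [ 0.0574796 -0.0064013]
lever slope deg -36.93490764622441 -0.0032294634343749025 -0.05722911812086994
```

Call:
apply_moves(
  claw=[-1,-1,-1,-1,-1],
  travel=[
    [-0.05,0.021,0.01],
    [-0.1,0.043,0.017],
    [-0.14,0.061,0.017],
    [-0.14,0.061,0.017],
    [-0.14,0.061,0.04],
  ],
  turn=[
    [0,0,0],
    [0,0,0],
    [0,0,0],
    [0,0,0],
    [0,0,0],
  ],
)

```text
t: 5.05
tcp_pos: [0.5241, -0.1143, 0.1718]
tool_rot: [0.992, 0.127, 0.003, 0.002]
force: [1.2, 0.1, 1.2]
finger_gap: -0.003
gripper_force: 0.0
```

```bash
python3 l.py .009 46+10 43 40 36 32;  python3 - <<'E'
from station import manip
import cv2
s=manip.snapshot("scene");cv2.imwrite("pics/s4.png",cv2.resize(s["pixels"][150:350,200:440],(720,600),interpolation=cv2.INTER_CUBIC)[...,::-1])
E
```

```text
bed -0.028 -0.0034 0.1718 [1.2 0.1 1.2] 5.05
travel [-0.0024, -0.0044, 0.0313] turn [0.0015, -0.0016, 0.0011]
travel [-0.0056, -0.0045, 0.0464] turn [0.0015, -0.0016, 0.0011]
travel [-0.0086, -0.0045, 0.0491] turn [0.0015, -0.0016, 0.0011]
travel [-0.0123, -0.0045, 0.0531] turn [0.0015, -0.0016, 0.0011]
travel [-0.0158, -0.0046, 0.0572] turn [0.0015, -0.0016, 0.0011]
```

View pics/s4.png

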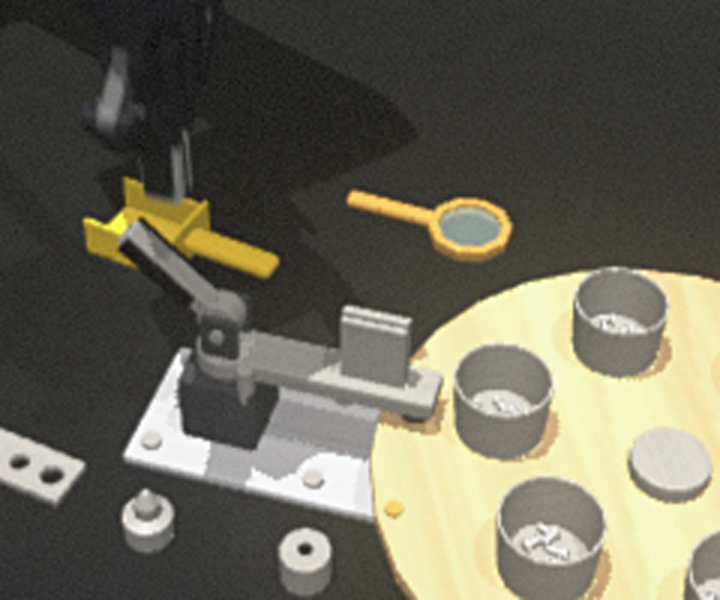

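The strap stayed against its stop with the fin at (375,345). The fingertips at (178,195) hang over the raised lever, so I start pressing along the arc.

Call:
apply_moves(
  claw=[-1,-1,-1,-1,-1],
  travel=[
    [-0.004,-0.002,0.03],
    [-0.006,-0.002,0.046],
    [-0.009,-0.002,0.049],
    [-0.012,-0.002,0.053],
    [-0.016,-0.002,0.057],
  ],
  turn=[
    [0,0,0],
    [0,0,0],
    [0,0,0],
    [0,0,0],
    [0,0,0],
  ],
)

```text
t: 5.52
tcp_pos: [0.5124, -0.1137, 0.1241]
tool_rot: [0.992, 0.128, 0.002, 0.0]
force: [3.5, 3.8, 2.8]
finger_gap: -0.003
gripper_force: 2.0
```

```bash
python3 l.py .009 28 22 16 10 5
```

```text
bed -0.0391 0.0001 0.1241 [3.5 3.8 2.8] 5.5167
travel [-0.0048, 0.0001, 0.0021] turn [0.0002, -0.001, 0.0015]
travel [-0.0089, 0.0001, 0.0091] turn [0.0002, -0.001, 0.0015]
travel [-0.0124, 0.0, 0.0165] turn [0.0002, -0.001, 0.0015]
travel [-0.015, 0.0, 0.0243] turn [0.0002, -0.001, 0.0015]
travel [-0.0165, 0.0, 0.0309] turn [0.0002, -0.001, 0.0015]
```

Call:
apply_moves(
  claw=[-1,-1,-1,-1,-1],
  travel=[
    [-0.005,0,0.004],
    [-0.009,0,0.01],
    [-0.0125,0,0.017],
    [-0.015,0,0.0245],
    [-0.0165,0,0.031],
  ],
  turn=[
    [0,0,0],
    [0,0,0],
    [0,0,0],
    [0,0,0],
    [0,0,0],
  ],
)

```text
t: 5.93
tcp_pos: [0.4987, -0.1186, 0.0983]
tool_rot: [0.992, 0.127, 0.001, 0.001]
force: [3.6, 0.4, 3.4]
finger_gap: 0.002
gripper_force: 2.0
```

```bash
python3 l.py .009 4 4+-3
```

```text
bed -0.0536 -0.0012 0.0983 [3.6 0.4 3.4] 5.9333
travel [0.0015, -0.0015, 0.0] turn [0.0005, -0.0003, 0.0014]
travel [0.0015, -0.0015, 0.0038] turn [0.0005, -0.0003, 0.0014]
```

Press until it meets the stop.

Call:
apply_moves(
  claw=[-1,-1,-1,-1,-1],
  travel=[
    [0,0,0.0025],
    [0,0,0.005],
    [0,0,0.0075],
    [0,0,0.0075],
    [0,0,0.0075],
  ],
  turn=[
    [0,0,0],
    [0,0,0],
    [0,0,0],
    [0,0,0],
    [0,0,0],
  ],
)

```text
t: 6.35
tcp_pos: [0.4987, -0.1187, 0.097]
tool_rot: [0.992, 0.128, 0.001, 0.001]
force: [-4.6, 3.1, 41.2]
finger_gap: -0.003
gripper_force: 20.4
```

```bash
python3 l.py .009 4; python3 - <<'E'
from station import manip
import cv2
s=manip.snapshot("scene");cv2.imwrite("pics/s5.png",cv2.resize(s["pixels"][150:350,200:440],(720,600),interpolation=cv2.INTER_CUBIC)[...,::-1])
E
```

```text
bed -0.0536 -0.0013 0.097 [-4.6  3.1 41.2] 6.35
travel [0.0014, -0.0016, -0.0016] turn [0.0009, -0.0005, 0.0016]
```

View pics/s5.png

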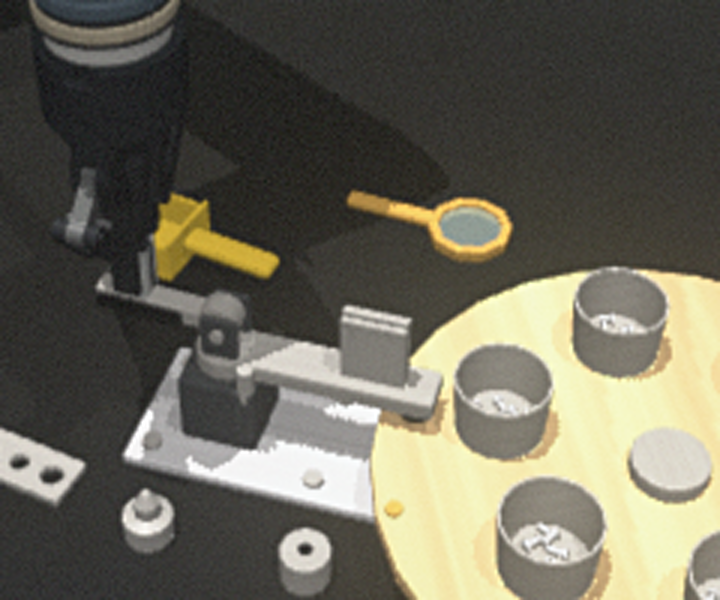

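The lever is level, running from (100,290) to (215,310), and pressed firmly against its stop at 41 N. The strap is still over, so I lift straight off.

Call:
apply_moves(
  claw=[-1,-1,-1,-1,-1],
  travel=[
    [0,0,-0.02],
    [0,0,-0.06],
    [0,0,-0.1],
    [0,0,-0.12],
    [0,0,-0.12],
  ],
  turn=[
    [0,0,0],
    [0,0,0],
    [0,0,0],
    [0,0,0],
    [0,0,0],
  ],
)

```text
t: 6.82
tcp_pos: [0.4984, -0.1189, 0.1909]
tool_rot: [0.992, 0.128, 0.001, 0.002]
force: [-0.1, 0.2, 1.2]
finger_gap: -0.002
gripper_force: 0.0
```

Call:
apply_moves(
  claw=[-1,-1,-1],
  travel=[
    [0,0,0],
    [0,0,0],
    [0,0,0],
  ],
  turn=[
    [0,0,0],
    [0,0,0],
    [0,0,0],
  ],
)

```text
t: 7.07
tcp_pos: [0.4965, -0.1174, 0.1866]
tool_rot: [0.992, 0.127, -0.002, -0.001]
force: [0.7, -0.2, -0.2]
finger_gap: 0.002
gripper_force: 0.0
```

```bash
python3 l.py .009 4; python3 - <<'E'
from station import manip
import cv2
s=manip.snapshot("scene");cv2.imwrite("pics/s6.png",cv2.resize(s["pixels"][150:400,160:480],(768,600),interpolation=cv2.INTER_CUBIC)[...,::-1])
E
```

```text
bed -0.0554 0.0005 0.1866 [ 0.7 -0.2 -0.2] 7.0667
travel [0.0041, 0.0009, 0.1104] turn [-0.0009, 0.0013, 0.0013]
```

View pics/s6.png

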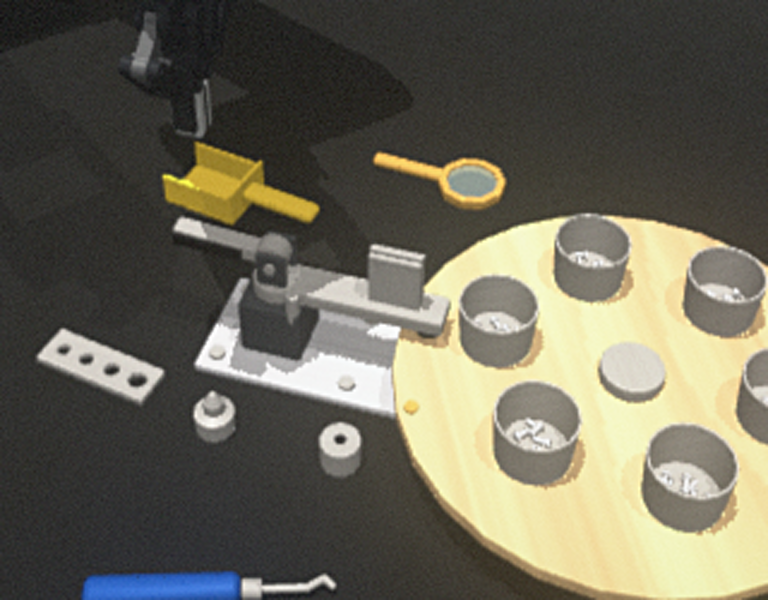

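The lever stays down at (175,230)–(270,245), the strap is over with its foot at (430,320), and the loose things haven't moved. The gripper is clear of everything.

```bash
python3 -c "
from station import manip
print(manip.sign_off())"
```

```text
the job is handed in; nothing more can be done
None
```

The turntable is locked and the job is handed in (no verdict was returned): the strap was pushed over to its stop, then the lever all the way down, and the last picture shows the disc mark and loose things where they were.

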